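Lay two coasters from the sprung dispenser and set out the mills

ROBOT

A 6-joint arm with a two-finger parallel gripper is mounted at the origin on a cart in front of the work surface, level with it; the furniture and walls round the work are solid. World frame = base frame: x ahead of the robot, y to its left, z up, the work surface at z = 0. Lengths are in m, angles in rad, forces in N, time in s.
With the tool pointing down it reaches from about 0.325 to 0.775 m from the base axis. Payload 5.5 kg.
Tool frame: the origin (TCP) lies between the finger pads; the fingertips stand 11 mm ahead of it and the grasp point (between the pads) lies 8 mm behind it; z points along the fingers, y is the line along which they close (so a half turn about z gives the same grasp; the last joint's range is limited). The gripper opens to 88 mm and grips with 3 to 60 N. Pads are 20 mm wide; open, the fingers measure 115 mm over their backs; the gripper's body (75 mm by 178 mm) begins 61 mm behind the grasp point.
Start: joints at [-1.348, 0.091, 1.231, -0, 1.82, -0.057], TCP at [0.166, -0.577, 0.234] pointing down, gripper open.
Joint ranges: [-2.87, 2.87], [-0.86, 2.18], [0.17, 2.46], [-1.51, 4.65], [0.06, 2.69], [-2.65, 2.65]. Speed limits (rad/s): [2.57, 2.57, 3.01, 3.14, 3.14, 3.14].

INTERFACE

Orientations are given as a unit quaternion [w, x, y, z].
In Python, from cell import sensors, imaging, ctrl gives the robot as it stands. The module is installed in compiled form; this text tells all that it offers.
- The arm moves only by the tool send_rows, never from a script. Its argument "series" is text: rows parted by semicolons, each of 4 numbers parted by spaces: the shift along the tool's x, y, z as a fraction of full scale, then the turn about the tool's z as a fraction of full scale. In form: tx ty tz roll; .... A call has 1 to 8 rows; each row shifts and turns the commanded pose from where the row before left it, along the tool's axes as they then stand; what a row does not reach is not made up. Full scale, the value 1, is 0.4 m for a shift and 0.08 rad for a turn. A row lasts 1/12 s, in which the tool goes at most 41.7 mm and 7.16 degrees, less where a joint would pass 70% of its speed; a pose out of reach is approached as far as the arm can. A call with a number of a shift or a turn outside -1 to 1 is refused whole. A call with a gripper value outside its range is refused whole. "fingers" is the gripper's target within -1 to 1 (shut at 1, half-way at 0, fully open at -1), set as the call begins (left out, the last holds). The fingers move at their own pace and stop on an object; "newtons" is the grip in N (left out, the last holds). Time passes only in rows, so rows that do not move let the fingers close. It gives the time, the measured TCP pose, the force, the opening and the grip force at its end, in the units of the state.
- sensors.read_state(): the state, without advancing time (a new reading comes with each control period).
- imaging.snapshot(name): name is "scene" or "top"; returns the picture (384x512x3 uint8, red, green, blue); there is no depth.
- imaging.get_calibration(name): a dict with "K" (3x3 intrinsics, pixels), "R" (3x3) and "t" (3): a world point X has camera coordinates R X + t. Camera axes: x right, y down, z forward; pixel columns grow to the right and rows downward; lengths in m; the calibration is good to about 2 mm. A picture is of the moment at which its call begins. get_calibration takes no time and is no camera call.
- ctrl.sign_off(): hands the job in; it is judged then, once.
The state is a dict: "time": time; "qpos": joint angles; "joint_vel": joint speeds; "joint_torque": joint torques, N m; "tcp_pos": TCP position; "orientation": TCP orientation; "ft_force": force on the tool from outside, world axes, zero at the start; "ft_torque": the same for the moment, N m; "opening": opening from 0.0 (shut) to 1.0 (fully open); "grasp_force": force on a finger pad.
Only numpy, scipy, OpenCV 4.12 (cv2) and the standard library are available. Lean on these libraries where they do the work, as an engineer would, in place of code of your own. Each camera call takes 0.05 s, during which the arm holds its last target. There are 200 camera calls.

TASK

Take the top coaster from the spring-loaded coaster dispenser and lay it flat in the middle of the left half of the black tray, its long side running from the front of the tray to the back; then take the next coaster, which the spring has lifted into place, and lay it the same way in the middle of the right half. Stand the wooden pepper mill from the left of the tray (not the one at the back by the wall) on the middle of the left coaster and the salt shaker that stands near it on the middle of the right one, both upright. Leave the other coasters in the dispenser, do not tip over either mill, and leave everything else on the worktop where it is.

Things in the scene. Friction and masses are not known exactly. Their poses are not given: they have to be found in the camera images.
- dispenser: fixed steel coaster dispenser; base plate 176 (x) x 110 (y) x 10 mm, origin at the centre of its underside, z up. Corner angles 122 mm high guide the stack with 2 mm of play; its long sides (+y and -y) are open between them for 96 mm of the 116 mm, so a coaster is taken across its 66 mm width and drawn straight up.
- carrier (a joint): height of the sprung carrier plate, m: about 0 with four coasters (a few mm either way); it rises about 0.018 with every coaster taken (65 N/m), so the top face of the stack stays about 132 mm over the worktop, the top coaster's lower 8 mm inside the angles. The stack gives way when pressed. Fingers over 18 mm below the top face pinch the next coaster too.
- coaster_1_mid (a point): loose wooden coaster, a flat slab 116 long (its x) x 66 wide (its y) x 18 mm thick with a round cork inlay in its top face, about 0.12 kg. This point is its centre, z up. It is the top one in the dispenser at the start; the coasters' x and y axes are those of the dispenser there.
- coaster_2_mid (a point): loose wooden coaster, a flat slab 116 long (its x) x 66 wide (its y) x 18 mm thick with a round cork inlay in its top face, about 0.12 kg. This point is its centre, z up. It is the second from the top at the start.
- coaster_3_mid (a point): loose wooden coaster, a flat slab 116 long (its x) x 66 wide (its y) x 18 mm thick with a round cork inlay in its top face, about 0.12 kg. This point is its centre, z up. It is the third from the top; it stays in the dispenser.
- coaster_4_mid (a point): loose wooden coaster, a flat slab 116 long (its x) x 66 wide (its y) x 18 mm thick with a round cork inlay in its top face, about 0.12 kg. This point is its centre, z up. It is the lowest; it stays in the dispenser.
- tray: fixed black baking tray, 256 (x, front to back) x 336 (y, left and right seen from the robot; +y is left) x 33 mm; origin at the centre of its underside. Its floor is flat, 196 x 276 mm and 2 mm above the worktop; the rim is 33 mm high.
- tray_left (a point): the middle of the tray's left half, on its floor: 69 mm to +y of the tray's centre. Axes as the tray's.
- tray_right (a point): the middle of the tray's right half, on its floor: 69 mm to -y of the tray's centre. Axes as the tray's.
- pepper_mid (a point): loose wooden pepper mill on the worktop left of the tray (the one by the wall is no part of the job), 170 mm tall, foot 58 mm across, 0.18 kg. The point is on its axis half-way up, 85 mm over the foot, z up. Its round head, 48 mm across, lies 123 to 159 mm over the foot, a 12 mm knob above it; grip it by the head: lower down a gripper's body may strike the top.
- salt_mid (a point): loose round glass salt shaker, standing to the left of the tray about 150 mm from the pepper mill, 90 mm tall, 44 mm across up to 66 mm over its foot and narrower (34 mm) above 74 mm, about 0.1 kg. This point is on its axis half-way up, 45 mm over its foot. z is up when it stands. The body of a wide gripper that holds it can strike the taller pepper mill beside it.
- tape_roll_mid (a point): bystander: roll of tape lying flat, 96 mm across, 25 mm high; its centre
- dish_mid (a point): bystander: small glass dish, 98 mm across, 48 mm high; its centre
- jam_mid (a point): bystander: jam jar with a red lid, 65 mm across, 82 mm high; its centre
- tall_tin_mid (a point): bystander: tall food tin, 75 mm across, 110 mm high; its centre
There are look-alikes about, which are no part of the job. Several things look just like the part that bears pepper_mid: the one meant starts nearest to the robot's base.

How it is judged:
By the outcome, as a careful person would: the job done as asked, in the order asked, and still so for the second after the job is handed in, with the robot touching nothing.
It also fails if it takes over 72 s, if anything falls off the work surface, if the arm or the gripper's body presses on something with over 40 N, if the wrist force passes 120 N, or if a joint passes its speed limit or range.

## Working session

There is one attempt and no reset: what is moved stays moved. The work goes in short steps, Python scripts to look and compute and a tool call to move; the robot and the scene stay as the last step left them, time stands still between calls to the robot, and variables do not carry over. Pictures are saved under pics/ and viewed, at most 10 in all, crops included, and the job is handed in when it is done.

Besides the shell and the picture viewer there is one more tool, called after "Request:" as name(argument=value, ...) on one line, values as JSON. send_rows: Moves the arm, as the interface text tells. Shift numbers are shares of 0.4 m and turn numbers shares of 0.08 rad, none past 1 either way. Its arguments: {"type":"object","properties":{"series":{"type":"string"},"fingers":{"type":"number"},"newtons":{"type":"number"}},"required":["series"]}

```bash
mkdir -p pics
python3 - <<'E'
from cell import sensors, imaging, ctrl
import cv2
for n in ("scene","top"):
    im=imaging.snapshot(n); cv2.imwrite(f"pics/{n}0.png",im[:,:,::-1])
    big=cv2.resize(im,None,fx=1.5625,fy=1.5625,interpolation=cv2.INTER_CUBIC); cv2.imwrite(f"pics/{n}0b.png",big[:,:,::-1])
    c=imaging.get_calibration(n); print(n,c)
s=sensors.read_state(); print(s)
E
```

```text
scene {'K': array([[421.08083058,   0.        , 244.94538185],
       [  0.        , 421.08083058, 194.2686701 ],
       [  0.        ,   0.        ,   1.        ]]), 'R': array([[-0.77078691, -0.63700189,  0.0107767 ],
       [-0.2679511 ,  0.30878763, -0.91260748],
       [ 0.57800498, -0.70631352, -0.40869482]]), 't': array([0.49739466, 0.2097985 , 1.47666288])}
top {'K': array([[434.89085672,   0.        , 256.77534583],
       [  0.        , 434.89085672, 187.1935047 ],
       [  0.        ,   0.        ,   1.        ]]), 'R': array([[ 0.1838029 , -0.98288205,  0.01262433],
       [-0.80662036, -0.15815625, -0.56951752],
       [ 0.56176516,  0.09449593, -0.82188224]]), 't': array([0.03069729, 0.50022806, 1.54086507])}
{'time': 0.1, 'qpos': array([-1.34764997e+00,  9.18014183e-02,  1.23173220e+00,  3.30526544e-05,
        1.81978818e+00, -5.67061176e-02]), 'joint_vel': array([-6.09670944e-04, -1.18164180e-03, -3.78040390e-03,  5.09670271e-05,
        1.50027230e-03,  1.34959366e-04]), 'joint_torque': array([ 3.87432345e-03, -4.47854984e+01, -4.07572103e+01,  7.01327808e-02,
        2.84207705e-02, -1.12071823e-04]), 'tcp_pos': array([ 0.16568196, -0.57642901,  0.23262803]), 'orientation': array([-8.62908289e-04,  9.90225350e-01,  1.39474040e-01, -5.59017428e-05]), 'ft_force': array([-0.07999095, -0.15595229,  0.02404273]), 'ft_torque': array([-0.04807143, -0.02909675, -0.02853831]), 'grasp_force': 0.0, 'opening': 1.0024696465197371}
```

View pics/top0b.png

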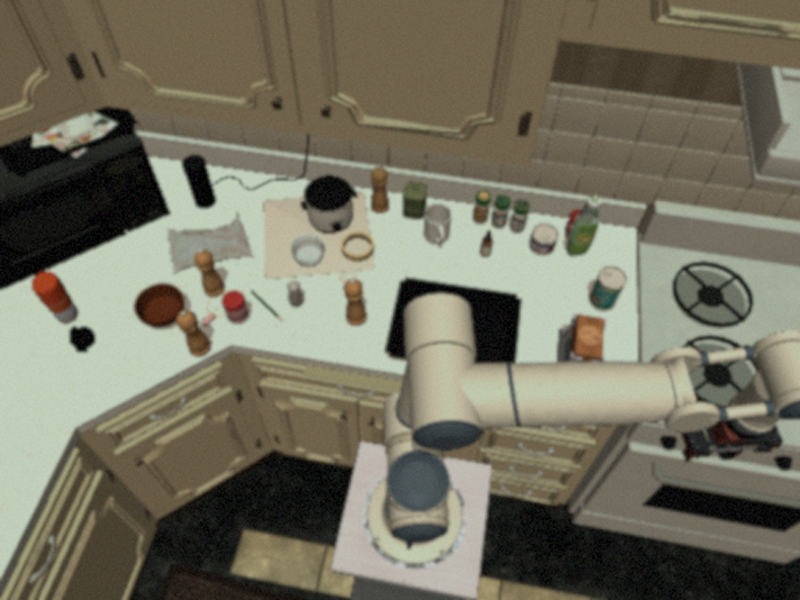

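View pics/scene0b.png

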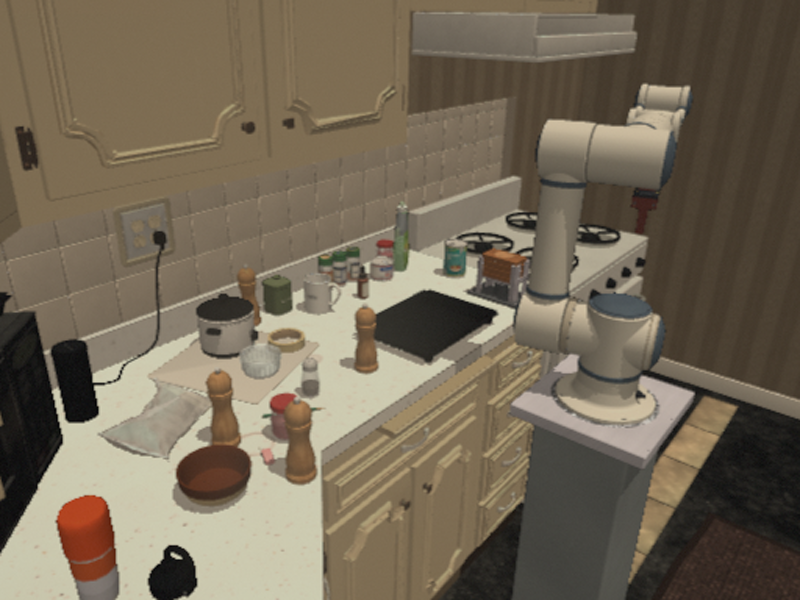

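The top view shows the tray at about (455,320), the nearest pepper mill at (355,300), the salt at (293,293) and the dispenser at (588,338), partly hidden by the arm. The scene view shows the dispenser whole at (503,275).

Run:
```python
import cv2,numpy as np
t=cv2.imread("pics/top0.png")[172:242,165:415]; s=cv2.imread("pics/scene0.png")[150:260,180:350]
a=cv2.resize(t,None,fx=3.2,fy=3.2,interpolation=cv2.INTER_CUBIC)
b=cv2.resize(s,None,fx=3.2,fy=3.2,interpolation=cv2.INTER_CUBIC)
W=np.zeros((a.shape[0]+b.shape[0],800,3),np.uint8); W[:a.shape[0],:a.shape[1]]=a; W[a.shape[0]:,:b.shape[1]]=b
cv2.imwrite("pics/crop1.png",W); print(a.shape,b.shape)
```

```text
(224, 800, 3) (352, 544, 3)
```

View pics/crop1.png

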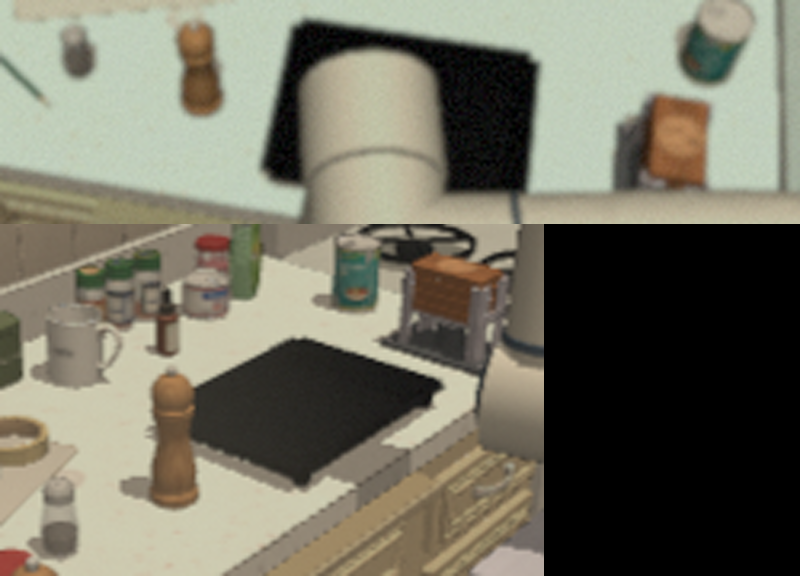

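```bash
cat > h.py <<'E'
import numpy as np
from cell import sensors, imaging, ctrl
from scipy.optimize import least_squares
C={n:imaging.get_calibration(n) for n in("scene","top")}
def proj(n,X):
    c=C[n]; p=(np.atleast_2d(X)@c["R"].T+c["t"])@c["K"].T; return p[:,:2]/p[:,2:]
def fit(obs,x0,local):   # obs: (cam,key,u,v); pose x,y,yaw
    def W(p,k):
        a=local[k]; c,s=np.cos(p[2]),np.sin(p[2]); return np.array([p[0]+c*a[0]-s*a[1],p[1]+s*a[0]+c*a[1],a[2]])
    f=lambda p:np.concatenate([proj(n,W(p,k))[0]-[u,v] for n,k,u,v in obs])
    r=least_squares(f,x0,loss="soft_l1"); return r.x,f(r.x).reshape(-1,2).round(1)
E
python3 - <<'E'
from h import *
T=lambda k,x,y:("top",k,165+x/3.2,172+y/3.2)
S=lambda k,x,y:("scene",k,180+x/3.2,150+(y-224)/3.2)
tr={k:(a*.128,b*.168,.033) for k,a,b in[("BL",1,1),("BR",1,-1),("FL",-1,1),("FR",-1,-1)]}
print("tray",*fit([T("BL",295,20),T("BR",539,63),T("FL",262,180),S("BR",303,338),S("FR",443,383),S("FL",303,487)],[.5,0,0],tr))
co={k:(a*.058,b*.033,.132) for k,a,b in[("a",1,1),("b",1,-1),("c",-1,1),("d",-1,-1)]}
o=[T("a",653,95),T("b",711,102),T("d",704,186),T("c",648,178),S("b",418,254),S("d",505,266),S("a",413,282),S("c",498,292)]
print("disp",*fit(o,[.5,-.35,0],co))
pt={"p":(0,0,.141),"f":(0,0,0.028),"s":(0,0,.045)}
print("pep",*fit([T("p",196,43),S("p",172,393)],[.5,.3,0],pt))
print("salt",*fit([T("s",77,52),S("s",60,516)],[.5,.4,0],pt))
for n in C: print(-C[n]["R"].T@C[n]["t"])
E
```

```text
tray [ 0.49280989 -0.01630298 -0.0090483 ] [[-1.  -1.3]
 [ 0.5 -1.8]
 [-3.1 -0.5]
 [ 0.1 -0.7]
 [ 4.6  0.6]
 [ 2.  -3.3]]
disp [ 0.46140584 -0.34627932  0.02597552] [[-0.9 -0.1]
 [-1.9  0.1]
 [ 0.6 -0.3]
 [ 0.3 -0.3]
 [ 5.9 -0.4]
 [ 1.1  1.3]
 [ 0.4 -5.5]
 [-3.4 -2.9]]
pep [0.48637496 0.25066173 0.        ] [[-0.9 -1.3]
 [ 1.3 -0.7]]
salt [0.50540774 0.41750791 0.        ] [[-0.4 -0.8]
 [ 0.6 -0. ]]
[-0.41391746  1.29504511  0.78960788]
[-0.46775243 -0.03631947  1.55091075]
```

Run:
```python
from h import *
import cv2
def box(x,y,yaw,lx,ly,z):
    c,s=np.cos(yaw),np.sin(yaw); return np.array([[x+c*a-s*b,y+s*a+c*b,z] for a,b in[(lx,ly),(lx,-ly),(-lx,-ly),(-lx,ly)]])
out=[]
d=(.462,-.345,.02); t=(.4925,-.016,-.009)
for n,(r0,r1,c0,c1),f in(("top",(172,242,165,415),3.2),("scene",(150,260,180,350),4)):
    im=cv2.resize(cv2.imread(f"pics/{n}0.png")[r0:r1,c0:c1],None,fx=f,fy=f,interpolation=cv2.INTER_CUBIC)
    L=lambda P,col:cv2.polylines(im,[((proj(n,P)-[c0,r0]+.5)*f).astype(int)],True,col,1)
    L(box(*d,.058,.033,.132),(0,255,0)); L(box(*d,.058,.033,.114),(0,255,0)); L(box(*d,.088,.055,0.01),(255,255,0)); L(box(*t,.128,.168,.033),(0,0,255)); L(box(*t,.098,.138,.002),(0,255,255))
    th=np.linspace(0,6.28,30)
    for x,y,r,z in((.4865,.2505,.029,0),(.4865,.2505,.024,.141),(.5055,.4175,.022,0),(.5055,.4175,.022,.066),(.5055,.4175,.017,.09)):
        L(np.c_[x+r*np.cos(th),y+r*np.sin(th),th*0+z],(255,0,255))
    out.append(cv2.copyMakeBorder(im,0,0,0,800-im.shape[1],0))
W=np.vstack(out)[:600]; cv2.imwrite("pics/ov1.png",W)
```

```text
(no output)
```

View pics/ov1.png

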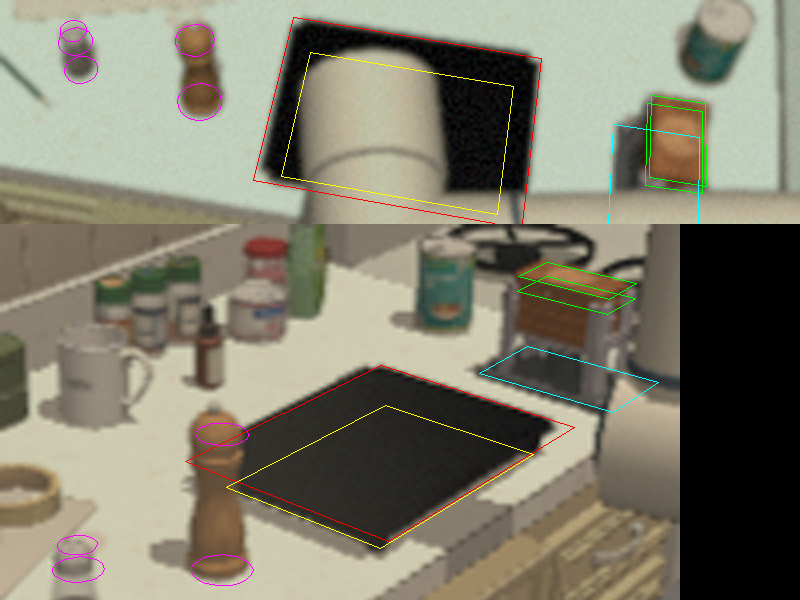

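The overlay fits to within a few mm. I'll turn and move above the dispenser.

Request:
send_rows(series="0 0 0 0.81; 0 0 0 0.81; 0 0 0 0.81; 0 0 0 0.81; 0.074 -0.058 0 0; 0.074 -0.058 0 0; 0.074 -0.058 0 0; 0.074 -0.058 0 0", fingers=-1)

```text
time: 0.77
tcp_pos: [0.2829, -0.4803, 0.233]
orientation: [-0.0, 1.0, 0.01, -0.0]
ft_force: [-0.6, -0.6, -0.6]
opening: 1.0
grasp_force: 0.0
```

Request:
send_rows(series="0.074 -0.058 0 0; 0.074 -0.058 0 0; 0.074 -0.058 0 0; 0.074 -0.058 0 0; 0.074 -0.058 0 0; 0.074 -0.058 0 0; 0 0 0 0; 0 0 0 0")

```text
time: 1.43
tcp_pos: [0.458, -0.3371, 0.2329]
orientation: [-0.0, 1.0, 0.012, -0.001]
ft_force: [-0.3, -0.1, -0.0]
opening: 1.003
grasp_force: 0.0
```

```bash
cat >> h.py <<'E'
import cv2
def st():
    s=sensors.read_state(); w,x,y,z=s["orientation"]
    print(round(s["time"],2),s["tcp_pos"].round(4),"yaw",round(2*np.arctan2(y,x),4),"f",s["ft_force"].round(1),"op",round(s["opening"]*88,1),"gf",round(s["grasp_force"],1)); return s
def box(x,y,yaw,lx,ly,z):
    c,s=np.cos(yaw),np.sin(yaw); return np.array([[x+c*a-s*b,y+s*a+c*b,z] for a,b in[(lx,ly),(lx,-ly),(-lx,-ly),(-lx,ly)]])
def view(out,items):  # items: (cam,(r0,r1,c0,c1),f,[(pts,col)])
    R=[];ims={}
    for n,(r0,r1,c0,c1),f,Ls in items:
        if n not in ims: ims[n]=imaging.snapshot(n)[:,:,::-1]
        im=cv2.resize(ims[n][r0:r1,c0:c1],None,fx=f,fy=f,interpolation=cv2.INTER_CUBIC)
        for P,col in Ls: cv2.polylines(im,[((proj(n,P)-[c0,r0]+.5)*f).astype(int)],True,col,1)
        R.append(im)
    w=max(i.shape[1] for i in R); cv2.imwrite(out,np.vstack([cv2.copyMakeBorder(i,0,0,0,w-i.shape[1],0) for i in R]))
def circ(x,y,r,z):
    t=np.linspace(0,6.28,40); return np.c_[x+r*np.cos(t),y+r*np.sin(t),t*0+z]
E
python3 - <<'E'
from h import *
st()
t=(.4925,-.016,-.009); d=(.462,-.345,.02)
TL=[(box(*t,.128,.168,.033),(0,0,255))]; G=(0,255,0)
D=[(box(*d,.058,.033,.132),G),(box(*d,.088,.055,.01),(255,255,0))]
P=[(circ(.491,.249,.029,0),(255,0,255)),(circ(.491,.249,.024,.141),(255,0,255)),(circ(.5055,.4175,.022,0),(255,0,255)),(circ(.5055,.4175,.017,.09),(255,0,255))]
view("pics/v2.png",[("top",(165,250,170,420),3.2,TL+D+P),("scene",(140,215,250,380),4.2,TL+D)])
E
```

```text
1.43 [ 0.458  -0.3371  0.2329] yaw 0.0243 f [-0.3 -0.1 -0. ] op 88.2 gf 0.0
```

View pics/v2.png

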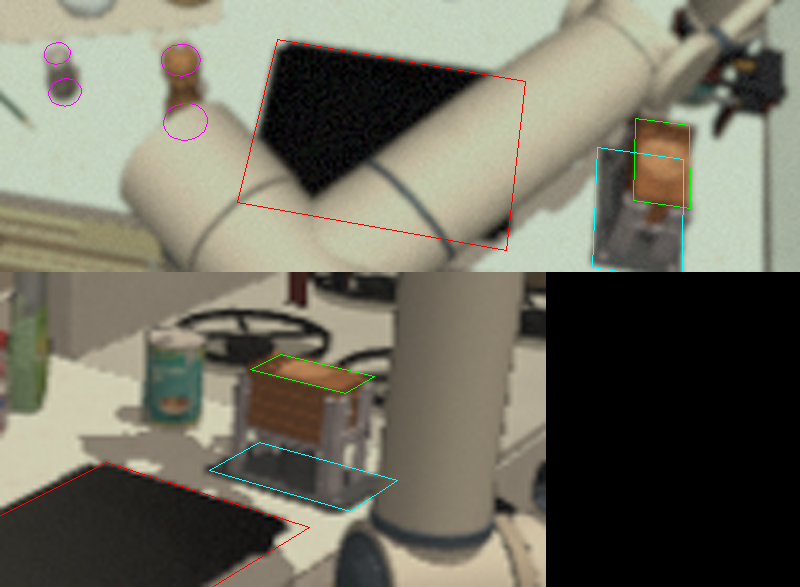

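Request:
send_rows(series="0.0175 0.025 0 0; 0 0 0.1 0; 0 0 0.1 0; 0 0 0.062 0; 0 0 0 0; 0 0 0 0")

```text
time: 2.03
tcp_pos: [0.4623, -0.349, 0.1276]
orientation: [-0.001, 1.0, 0.009, -0.001]
ft_force: [1.0, -0.9, 0.3]
opening: 0.999
grasp_force: 0.0
```

Run:
```python
from h import *
s=st()
d=(.465,-.347,.024)
D=[(box(*d,.058,.033,.132),(0,255,0)),(box(*d,.088,.055,.01),(255,255,0))]
view("pics/v3.png",[("scene",(130,215,280,360),7,D)])
```

```text
2.03 [ 0.4623 -0.349   0.1276] yaw 0.0185 f [ 1.  -0.9  0.3] op 87.9 gf 0.0
```

View pics/v3.png

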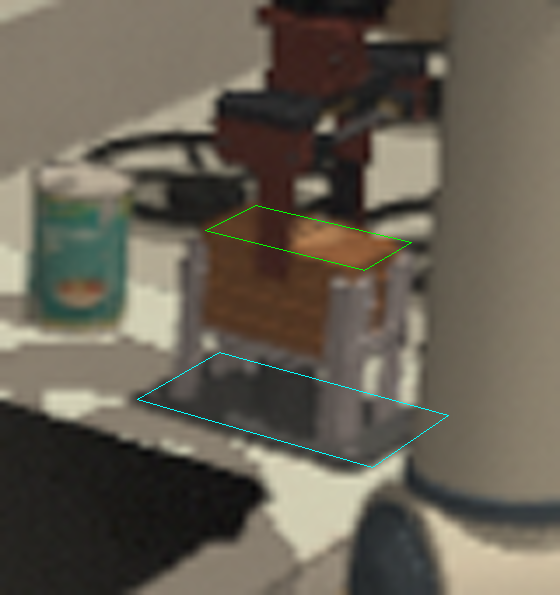

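The finger stands at mid-length, with its tip about 14 mm below the top face. I'll close and draw up.

Request:
send_rows(series="0 0 0 0; 0 0 0 0; 0 0 0 0; 0 0 0 0; 0 0 0 0; 0 0 0 0; 0 0 0 0", fingers=1, newtons=25)

```text
time: 2.67
tcp_pos: [0.4642, -0.3486, 0.1291]
orientation: [0.0, 1.0, 0.01, 0.0]
ft_force: [0.7, -0.9, 1.3]
opening: 0.753
grasp_force: 24.8
```

Request:
send_rows(series="0 0 -0.03 0; 0 0 -0.05 0; 0 0 -0.08 0; 0 0 -0.09 0; 0 0 0 0; 0 0 0 0")

```text
time: 3.17
tcp_pos: [0.4648, -0.349, 0.2326]
orientation: [0.002, 1.0, 0.01, 0.002]
ft_force: [0.7, -0.6, -2.2]
opening: 0.752
grasp_force: 24.8
```

Run:
```python
from h import *
s=st()
view("pics/v4.png",[("scene",(110,215,260,360),5.5,[])])
```

```text
3.17 [ 0.4648 -0.349   0.2326] yaw 0.0207 f [ 0.7 -0.6 -2.2] op 66.2 gf 24.8
```

View pics/v4.png

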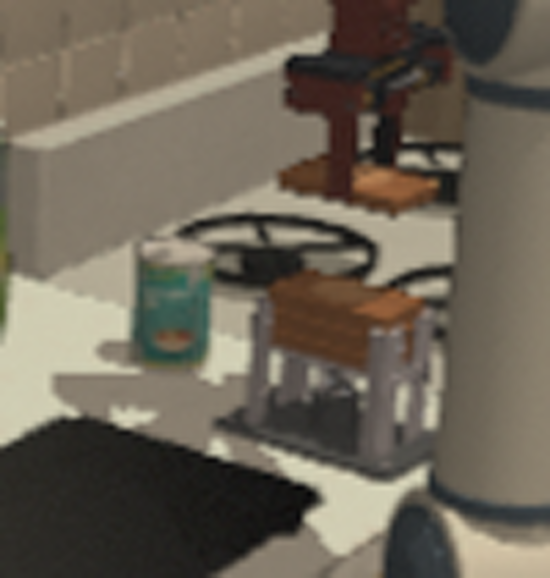

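Request:
send_rows(series="0 -0.05 0 0; 0.0083 -0.09 0 0; 0.0083 -0.09 0 0; 0.0083 -0.09 0 0; 0.0083 -0.09 0 0; 0.0083 -0.09 0 0; 0.0083 -0.09 0 0; 0.0083 -0.09 0 0")

```text
time: 3.88
tcp_pos: [0.4806, -0.0742, 0.2265]
orientation: [-0.001, 1.0, 0.01, -0.002]
ft_force: [0.5, -0.1, -1.3]
opening: 0.753
grasp_force: 24.8
```

Request:
send_rows(series="0.0083 -0.09 0 0; 0.0083 -0.09 0 0; 0.0083 -0.09 0 0; 0.0083 -0.05 0 0; 0 0 0 0.375; 0 0 0.08 0; 0 0 0 0; 0 0 0 0")

```text
time: 4.55
tcp_pos: [0.4905, 0.0522, 0.1933]
orientation: [0.0, 1.0, -0.005, -0.004]
ft_force: [0.0, 0.5, -0.4]
opening: 0.75
grasp_force: 24.8
```

Run:
```python
from h import *
s=st()
t=(.4925,-.017,-.009);d=(.465,-.347,.02)
TL=[(box(*t,.128,.168,.033),(0,0,255)),(box(*t,.098,.138,.002),(0,255,255)),(box(.493,.052,-.009,.058,.033,.02),(0,255,0)),(box(*d,.058,.033,.132),(0,255,0))]
P=[(circ(.491,.249,.029,0),(255,0,255)),(circ(.491,.249,.024,.141),(255,0,255)),(circ(.5055,.4175,.022,0),(255,0,255)),(circ(.5055,.4175,.017,.09),(255,0,255))]
view("pics/v5.png",[("top",(165,250,170,420),3.2,TL+P),("scene",(170,250,190,350),4,TL+P)])
```

```text
4.55 [0.4905 0.0522 0.1933] yaw -0.0091 f [ 0.   0.5 -0.4] op 66.0 gf 24.8
```

View pics/v5.png

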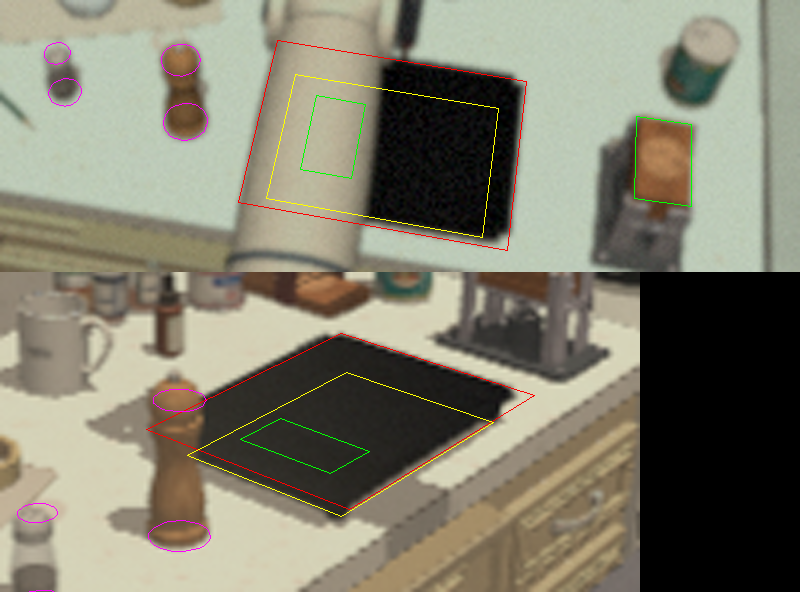

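Request:
send_rows(series="0.0175 0.003 0 0; 0 0 0.09 0; 0 0 0.09 0; 0 0 0.09 0; 0 0 0.09 0; 0 0 0.05 0; 0 0 0 0; 0 0 0 0")

```text
time: 5.32
tcp_pos: [0.4995, 0.0506, 0.0331]
orientation: [0.0, 1.0, -0.005, -0.0]
ft_force: [0.2, 0.6, -0.2]
opening: 0.757
grasp_force: 24.8
```

```bash
python3 -c "
from h import *
st()"
```

```text
5.32 [0.4995 0.0506 0.0331] yaw -0.01 f [ 0.2  0.6 -0.2] op 66.6 gf 24.8
```

Request:
send_rows(series="0 0 0.015 0; 0 0 0.01 0; 0 0 0 0; 0 0 0 0; 0 0 0 0")

```text
time: 5.73
tcp_pos: [0.4998, 0.0509, 0.0238]
orientation: [-0.0, 1.0, -0.005, 0.001]
ft_force: [0.2, -0.6, -1.2]
opening: 0.757
grasp_force: 24.8
```

Request:
send_rows(series="0 0 0.01 0; 0 0 0 0; 0 0 0 0")

```text
time: 5.98
tcp_pos: [0.4991, 0.0509, 0.0186]
orientation: [-0.0, 1.0, -0.005, -0.0]
ft_force: [-0.5, -0.8, -1.7]
opening: 0.753
grasp_force: 24.8
```

Request:
send_rows(series="0 0 0.005 0; 0 0 0 0; 0 0 0 0")

```text
time: 6.23
tcp_pos: [0.4995, 0.051, 0.0177]
orientation: [0.0, 1.0, -0.005, 0.0]
ft_force: [-1.9, 0.4, 5.4]
opening: 0.751
grasp_force: 24.8
```

Contact: the coaster is on the tray floor. I'll release it and lift.

Request:
send_rows(series="0 0 0 0; 0 0 0 0; 0 0 0 0; 0 0 0 0; 0 0 0 0; 0 0 -0.03 0; 0 0 -0.08 0; 0 0 -0.09 0", fingers=-1)

```text
time: 6.9
tcp_pos: [0.4977, 0.0509, 0.0961]
orientation: [0.0, 1.0, -0.005, -0.003]
ft_force: [0.8, 0.1, 0.8]
opening: 1.0
grasp_force: 0.0
```

Request:
send_rows(series="0 0 -0.1 0; 0 0 -0.1 0; 0 0 -0.1 0; 0 0.09 0 0; 0 0.1 0 0; 0 0.1 0 0; 0 0.1 0 0; 0 0.1 0 0")

```text
time: 7.57
tcp_pos: [0.4971, -0.1468, 0.2182]
orientation: [0.0, 1.0, -0.004, 0.001]
ft_force: [1.5, 0.3, 0.3]
opening: 0.998
grasp_force: 0.0
```

Request:
send_rows(series="-0.02 0.1 0 0; -0.02 0.1 0 0; -0.02 0.1 0 0; -0.02 0.1 0 0; -0.01 0.1 0 0; 0 0 0 -0.375; 0 0 0 0; 0 0 0 0")

```text
time: 8.23
tcp_pos: [0.4595, -0.3448, 0.2174]
orientation: [-0.0, 1.0, 0.01, 0.0]
ft_force: [0.1, 0.7, -0.8]
opening: 0.997
grasp_force: 0.0
```

Run:
```python
from h import *
s=st()
t=(.497,-.018,-.009);d=(.465,-.348,.02)
TL=[(box(*t,.128,.168,.033),(0,0,255)),(box(.498,.051,-.009,.058,.033,.02),(0,255,0)),(box(*d,.058,.033,.132),(0,255,0))]
P=[(circ(.493,.249,.029,0),(255,0,255)),(circ(.493,.249,.024,.141),(255,0,255)),(circ(.5055,.4175,.022,0),(255,0,255)),(circ(.5055,.4175,.017,.09),(255,0,255))]
view("pics/v6.png",[("top",(165,250,170,420),3.2,TL+P),("scene",(150,230,200,360),4,TL)])
```

```text
8.23 [ 0.4595 -0.3448  0.2174] yaw 0.0192 f [ 0.1  0.7 -0.8] op 87.8 gf 0.0
```

View pics/v6.png

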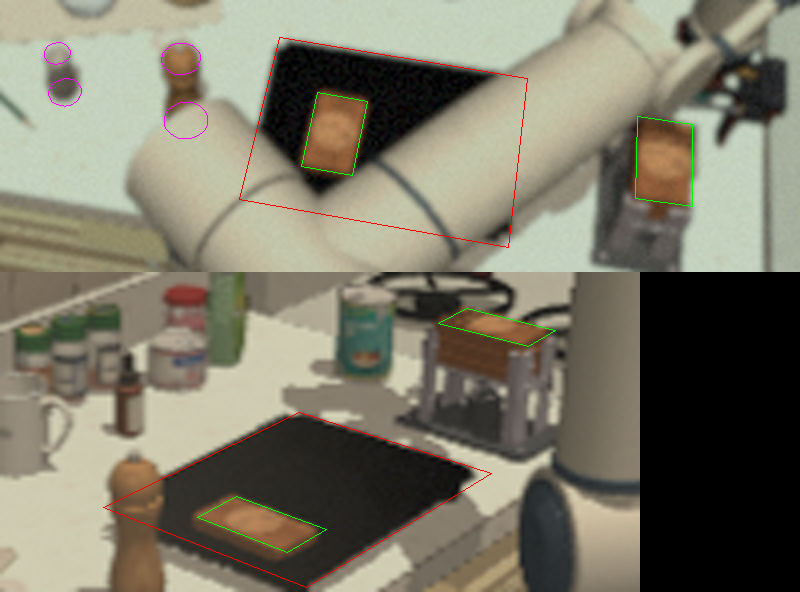

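Coaster 1 matches its outline at (335,134). Next is the second coaster.

Request:
send_rows(series="0.014 0.008 0 0; 0 0 0.1 0; 0 0 0.08 0; 0 0 0.042 0; 0 0 0 0; 0 0 0 0")

```text
time: 8.83
tcp_pos: [0.4655, -0.3468, 0.1276]
orientation: [-0.001, 1.0, 0.011, -0.001]
ft_force: [0.3, 0.3, 0.9]
opening: 1.005
grasp_force: 0.0
```

Request:
send_rows(series="0 0 0 0; 0 0 0 0; 0 0 0 0; 0 0 0 0; 0 0 0 0; 0 0 0 0; 0 0 0 0", fingers=1)

```text
time: 9.42
tcp_pos: [0.4654, -0.348, 0.1283]
orientation: [0.0, 1.0, 0.01, 0.0]
ft_force: [0.5, 0.6, 0.0]
opening: 0.754
grasp_force: 24.8
```

Request:
send_rows(series="0 0 -0.03 0; 0 0 -0.05 0; 0 0 -0.08 0; 0 0 -0.09 0; 0 0 0 0; 0 0 0 0")

```text
time: 9.92
tcp_pos: [0.4659, -0.3484, 0.2318]
orientation: [0.002, 1.0, 0.01, 0.002]
ft_force: [-0.3, -0.0, -1.9]
opening: 0.752
grasp_force: 24.8
```

Run:
```python
from h import *
s=st()
view("pics/v7.png",[("scene",(110,215,260,360),5.5,[])])
```

```text
9.92 [ 0.4659 -0.3484  0.2318] yaw 0.0205 f [-0.3 -0.  -1.9] op 66.2 gf 24.8
```

View pics/v7.png

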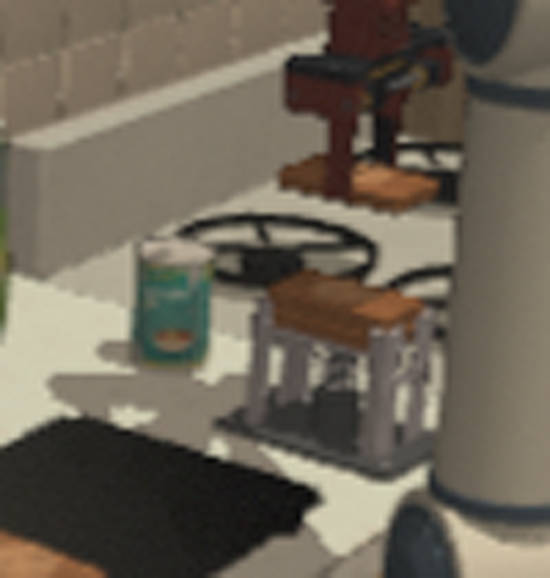

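Coaster 2 is held alone, level and centred at (360,183). I'll carry it to the right half.

Request:
send_rows(series="0 -0.05 0 0; 0.013 -0.09 0 0; 0.013 -0.09 0 0; 0.013 -0.09 0 0; 0.013 -0.09 0 0; 0.013 -0.09 0 0; 0.013 -0.09 0 0; 0.013 -0.064 0 0")

```text
time: 10.63
tcp_pos: [0.4953, -0.0826, 0.2259]
orientation: [-0.001, 1.0, 0.011, -0.002]
ft_force: [1.1, 0.2, -0.6]
opening: 0.754
grasp_force: 24.8
```

Request:
send_rows(series="0 0 0 0.375; 0 0 0 0; 0 0 0 0; 0 0 0 0")

```text
time: 10.97
tcp_pos: [0.4958, -0.086, 0.2268]
orientation: [-0.0, 1.0, -0.005, -0.001]
ft_force: [0.3, 0.2, -0.7]
opening: 0.753
grasp_force: 24.8
```

```bash
python3 -c "
from h import *
st()"
```

```text
10.97 [ 0.4958 -0.086   0.2268] yaw -0.0095 f [ 0.3  0.2 -0.7] op 66.3 gf 24.8
```

Request:
send_rows(series="0.002 0.0025 0.05 0; 0 0 0.09 0; 0 0 0.09 0; 0 0 0.09 0; 0 0 0.09 0; 0 0 0.06 0; 0 0 0.037 0; 0 0 0 0")

```text
time: 11.63
tcp_pos: [0.4938, -0.0869, 0.0202]
orientation: [-0.001, 1.0, -0.005, -0.004]
ft_force: [-0.8, 0.1, -1.8]
opening: 0.752
grasp_force: 24.8
```

Request:
send_rows(series="0 0 0 0; 0 0 0 0; 0 0 0.009 0; 0 0 0 0; 0 0 0 0")

```text
time: 12.05
tcp_pos: [0.4975, -0.0867, 0.0225]
orientation: [0.0, 1.0, -0.005, 0.001]
ft_force: [-0.3, -0.3, -0.3]
opening: 0.753
grasp_force: 24.8
```

Request:
send_rows(series="0 0 0.009 0; 0 0 0 0; 0 0 0 0; 0 0 0 0")

```text
time: 12.38
tcp_pos: [0.497, -0.0865, 0.018]
orientation: [-0.0, 1.0, -0.005, -0.0]
ft_force: [-0.4, 0.1, -0.3]
opening: 0.755
grasp_force: 24.8
```

Request:
send_rows(series="0 0 0.004 0; 0 0 0 0; 0 0 0 0")

```text
time: 12.63
tcp_pos: [0.497, -0.0865, 0.0163]
orientation: [-0.0, 1.0, -0.005, -0.0]
ft_force: [0.3, 0.3, -0.9]
opening: 0.759
grasp_force: 24.8
```

Request:
send_rows(series="0 0 0.004 0; 0 0 0 0; 0 0 0 0")

```text
time: 12.88
tcp_pos: [0.4973, -0.0866, 0.0157]
orientation: [0.0, 1.0, -0.005, 0.0]
ft_force: [-3.1, 1.2, 5.0]
opening: 0.752
grasp_force: 24.8
```

Coaster 2 is down. I'll release it, lift and go above the pepper mill.

Request:
send_rows(series="0 0 0 0; 0 0 0 0; 0 0 0 0; 0 0 0 0; 0 0 0 0; 0 0 -0.03 0; 0 0 -0.09 0; 0 0 -0.1 0", fingers=-1)

```text
time: 13.55
tcp_pos: [0.4953, -0.0861, 0.1018]
orientation: [-0.001, 1.0, -0.005, -0.003]
ft_force: [1.2, 0.4, -0.1]
opening: 1.001
grasp_force: 0.0
```

Request:
send_rows(series="0 0 -0.1 0; 0 0 -0.1 0; 0 0 -0.1 0; 0 0 0 0; 0 0 0 0")

```text
time: 13.97
tcp_pos: [0.4982, -0.0868, 0.2272]
orientation: [0.001, 1.0, -0.005, 0.004]
ft_force: [0.0, -0.2, -1.4]
opening: 0.996
grasp_force: 0.0
```

Run:
```python
from h import *
st()
# brown silhouettes: compare measured mask moments with rendered ones -> mill pose
def sil(n,x,y,prof,shape):
    m=np.zeros(shape,np.uint8)
    for z,r in prof:
        P=proj(n,circ(x,y,r,z)); cv2.fillConvexPoly(m,np.round(P*16).astype(np.int32),1,shift=4)
    return m>0
prof=[(0,.029),(.012,.029),(.03,.024),(.06,.019),(.09,.02),(.115,.022),(.125,.022),(.141,.024),(.155,.018),(.159,.012),(.17,.006)]
zz=np.linspace(0,.17,40); prof=[(z,np.interp(z,*zip(*prof))) for z in zz]
for n,(r0,r1,c0,c1) in(("top",(170,215,213,240)),("scene",(190,245,215,246))):
    im=imaging.snapshot(n).astype(int); cv2.imwrite(f"pics/{n}_p.png",im[:,:,::-1])
    m=np.zeros(im.shape[:2],bool); sub=im[r0:r1,c0:c1]; m[r0:r1,c0:c1]=(sub[...,0]-sub[...,2]>35)
    s=sil(n,.493,.249,prof,m.shape); b=lambda k:[v for a in np.nonzero(k) for v in(a.min(),a.max(),a.mean().round(1))]
    print(n,m.sum(),s.sum(),b(m),b(s))
for n in C: print(n,proj(n,[[.493,.249,.085],[.503,.249,.085],[.493,.259,.085]]).round(1).tolist())
```

```text
13.97 [ 0.4982 -0.0868  0.2272] yaw -0.0095 f [ 0.  -0.2 -1.4] op 87.7 gf 0.0
top 270 370 [np.int64(179), np.int64(207), np.float64(193.3), np.int64(221), np.int64(233), np.float64(226.7)] [np.int64(177), np.int64(208), np.float64(193.0), np.int64(220), np.int64(234), np.float64(226.9)]
scene 511 579 [np.int64(190), np.int64(238), np.float64(217.6), np.int64(216), np.int64(242), np.float64(233.8)] [np.int64(193), np.int64(239), np.float64(218.1), np.int64(226), np.int64(242), np.float64(234.0)]
scene [[234.0, 215.2], [232.0, 214.4], [232.2, 216.1]]
top [[226.7, 190.8], [227.3, 188.8], [224.3, 190.4]][ WARN:0@1.366] global loadsave.cpp:1063 imwrite_ Unsupported depth image for selected encoder is fallbacked to CV_8U.
```

The silhouettes agree within 1 px, so the pepper mill is at (0.493, 0.249).

Request:
send_rows(series="0 -0.09 0 0; 0 -0.1 0 0; 0 -0.1 0 0; -0.01 -0.1 0 0; -0.01 -0.1 0 0; 0 -0.1 0 0; 0 -0.1 0 0; 0 -0.1 0 0")

```text
time: 14.73
tcp_pos: [0.4907, 0.2312, 0.2204]
orientation: [0.001, 1.0, -0.005, -0.002]
ft_force: [0.9, -0.2, 0.4]
opening: 1.002
grasp_force: 0.0
```

Request:
send_rows(series="0 -0.05 0 0; 0 0 0 0; 0 0 0 0; 0 0 0 0")

```text
time: 15.07
tcp_pos: [0.4919, 0.2486, 0.2213]
orientation: [0.001, 1.0, -0.005, -0.001]
ft_force: [-0.8, -0.1, -0.0]
opening: 1.002
grasp_force: 0.0
```

Request:
send_rows(series="0.002 0 0.08 0; 0 0 0.08 0; 0 0 0.06 0; 0 0 0 0; 0 0 0 0")

```text
time: 15.48
tcp_pos: [0.4924, 0.2478, 0.1336]
orientation: [0.001, 1.0, -0.006, -0.002]
ft_force: [-0.0, -0.9, 0.8]
opening: 0.996
grasp_force: 0.0
```

Request:
send_rows(series="0 0 0 0; 0 0 0 0; 0 0 0 0; 0 0 0 0; 0 0 0 0; 0 0 0 0; 0 0 0 0; 0 0 0 0", fingers=1, newtons=25)

```text
time: 16.15
tcp_pos: [0.4932, 0.2496, 0.1352]
orientation: [-0.0, 1.0, -0.005, 0.0]
ft_force: [-0.7, -1.5, 1.5]
opening: 0.542
grasp_force: 25.0
```

Request:
send_rows(series="0 0 -0.02 0; 0 0 -0.05 0; 0 0 -0.06 0; 0 0 -0.05 0; 0 0 0 0; 0 0 0 0")

```text
time: 16.65
tcp_pos: [0.4934, 0.2498, 0.2076]
orientation: [-0.0, 1.0, -0.005, 0.001]
ft_force: [-0.8, -0.2, -3.2]
opening: 0.536
grasp_force: 25.0
```

```bash
cat >> h.py <<'E'
prof=[(0,.029),(.012,.029),(.03,.024),(.06,.019),(.09,.02),(.115,.022),(.125,.022),(.141,.024),(.155,.018),(.159,.012),(.17,.006)]
E
python3 - <<'E'
from h import *
s=st(); x,y=s["tcp_pos"][:2]
im=imaging.snapshot("scene").astype(int)
for z0 in (.072,):
    for z in (.01,.03,.06,.09):   # brown extent on the row of each height vs axis prediction
        u,v=proj("scene",[[x,y,z0+z]])[0]; r=int(round(v)); row=im[r,int(u)-20:int(u)+20]; k=np.nonzero(row[:,0]-row[:,2]>35)[0]
        print(z,u.round(1),r,(k.min()+int(u)-20,k.max()+int(u)-20) if len(k) else None)
E
```

```text
16.65 [0.4934 0.2498 0.2076] yaw -0.0093 f [-0.8 -0.2 -3.2] op 47.2 gf 25.0
0.01 233.8 216 (np.int64(227), np.int64(240))
0.03 233.8 211 (np.int64(227), np.int64(252))
0.06 233.8 204 (np.int64(228), np.int64(238))
0.09 233.8 196 (np.int64(229), np.int64(238))
```

Request:
send_rows(series="0 0.05 0 0; 0.004 0.08 0 0; 0.004 0.08 0 0; 0.004 0.08 0 0; 0.004 0.08 0 0; 0 0.08 0 0; 0 0.0475 0 0; 0 0 0 0")

```text
time: 17.37
tcp_pos: [0.4967, 0.047, 0.2043]
orientation: [0.001, 1.0, -0.007, -0.002]
ft_force: [0.5, -0.7, -2.4]
opening: 0.541
grasp_force: 25.0
```

Request:
send_rows(series="0 0 0 0; 0 0 0 0; 0 0 0.06 0; 0 0 0.05 0; 0 0 0.01 0; 0 0 0 0; 0 0 0 0; 0 0 0 0")

```text
time: 18.03
tcp_pos: [0.498, 0.0511, 0.16]
orientation: [-0.0, 1.0, -0.004, 0.001]
ft_force: [-0.3, -0.2, -2.8]
opening: 0.544
grasp_force: 25.0
```

Request:
send_rows(series="0 0 0.008 0; 0 0 0 0; 0 0 0 0; 0 0 0 0")

```text
time: 18.37
tcp_pos: [0.4976, 0.0505, 0.1558]
orientation: [-0.0, 1.0, -0.005, 0.0]
ft_force: [-0.1, -0.2, -2.0]
opening: 0.546
grasp_force: 25.0
```

Request:
send_rows(series="0 0 0.004 0; 0 0 0 0; 0 0 0 0")

```text
time: 18.62
tcp_pos: [0.498, 0.0504, 0.1549]
orientation: [-0.0, 1.0, -0.005, 0.001]
ft_force: [-0.3, 0.3, 2.6]
opening: 0.538
grasp_force: 25.0
```

The mill is down. I'll release it, rise and go to the salt.

Request:
send_rows(series="0 0 0 0; 0 0 0 0; 0 0 0 0; 0 0 0 0; 0 0 0 0; 0 0 0 0; 0 0 -0.04 0; 0 0 -0.07 0", fingers=-1)

```text
time: 19.28
tcp_pos: [0.496, 0.0504, 0.1947]
orientation: [0.0, 1.0, -0.005, -0.004]
ft_force: [0.0, 0.2, -1.4]
opening: 0.999
grasp_force: 0.0
```

Request:
send_rows(series="0 0 -0.08 0; 0 0 -0.05 0; 0 0 0 0; 0 -0.08 0 0; 0 -0.1 0 0; 0 -0.1 0 0; 0 -0.1 0 0; 0 -0.1 0 0")

```text
time: 19.95
tcp_pos: [0.4989, 0.2441, 0.2489]
orientation: [0.0, 1.0, -0.005, -0.0]
ft_force: [0.9, -0.9, -0.0]
opening: 1.0
grasp_force: 0.0
```

Request:
send_rows(series="0.01 -0.1 0 0; 0 -0.1 0 0; 0 -0.1 0 0; 0 -0.08 0 0; 0 -0.055 0 0; 0 0 0 0; 0 0 0 0; 0 0 0 0")

```text
time: 20.62
tcp_pos: [0.505, 0.4157, 0.2491]
orientation: [0.001, 1.0, -0.005, -0.0]
ft_force: [0.1, -0.7, 0.7]
opening: 1.0
grasp_force: 0.0
```

Run:
```python
from h import *
st()
im=imaging.snapshot("top").astype(int)
for (cx,cy) in ((.498,.051),(.497,-.087)):
    u,v=proj("top",[[cx,cy,.02]])[0]; print("coaster proj",u.round(1),v.round(1))
m=(im[...,0]-im[...,2]>30)
sub=m[175:245,245:340]; nl,_,stt,cen=cv2.connectedComponentsWithStats(sub.astype(np.uint8))
for i in range(1,nl):
    if stt[i,4]>30: print(stt[i]+[245,175,0,0,0],cen[i]+[245,175])
for cx,cy in((.498,.051),(.497,-.087)):
    P=proj("top",np.vstack([box(cx,cy,-.0095,.058,.033,z) for z in(.02,.002)])); print(P.min(0).round(1),P.max(0).round(1))
x,y=.498,.051
P=proj("top",[[x,y,.02],[x,y,.19]]).round(1); print("mill axis",P.tolist(),proj("scene",[[x,y,.02],[x,y,.161],[x,y,.19]]).round(1).tolist())
s=imaging.snapshot("scene").astype(int)
for z in(.05,.08,.11,.14,.161):
    u,v=proj("scene",[[x,y,z+0]])[0]; k=np.nonzero((s[int(round(v)),int(u)-14:int(u)+15,0]-s[int(round(v)),int(u)-14:int(u)+15,2])>30)[0]
    print(z,u.round(1),k.min()+int(u)-14,k.max()+int(u)-14) if len(k) else print(z,"none")
```

```text
20.62 [0.505  0.4157 0.2491] yaw -0.0096 f [ 0.1 -0.7  0.7] op 88.0 gf 0.0
coaster proj 274.2 206.2
coaster proj 307.1 211.8
[264 182  22  39 590] [274.55084746 201.8       ]
[296 199  22  28 466] [306.6695279  212.46781116]
[245 210  20  22 173] [252.17919075 222.86705202]
[258 237  16   8  79] [267.         241.70886076]
[263.7 193.5] [284.2 221.6]
[296.8 199. ] [316.7 227.4]
mill axis [[274.2, 206.2], [276.2, 182.6]] [[264.8, 212.3], [265.9, 180.4], [266.1, 173.5]]
0.05 265.1 256 279
0.08 265.3 260 279
0.11 265.5 261 269
0.14 265.7 251 271
0.161 265.9 260 277
```

Both coasters and the mill match the targets. Next I'll descend on the salt.

Request:
send_rows(series="0.001 -0.002 0.08 0; 0 0 0.09 0; 0 0 0.09 0; 0 0 0.09 0; 0 0 0.08 0; 0 0 0.07 0; 0 0 0.028 0; 0 0 0 0")

```text
time: 21.38
tcp_pos: [0.5041, 0.4149, 0.0352]
orientation: [0.002, 1.0, -0.005, -0.003]
ft_force: [-0.0, -0.2, 0.3]
opening: 1.0
grasp_force: 0.0
```

Request:
send_rows(series="0 0 0 0; 0 0 0 0; 0 0 0 0; 0 0 0 0; 0 0 0 0; 0 0 0 0; 0 0 0 0; 0 0 0 0", fingers=1, newtons=20)

```text
time: 22.05
tcp_pos: [0.5055, 0.4176, 0.0392]
orientation: [-0.0, 1.0, -0.005, 0.0]
ft_force: [0.2, 1.3, 0.7]
opening: 0.471
grasp_force: 20.0
```

Request:
send_rows(series="0 0 0 0; 0 0 0 0")

```text
time: 22.22
tcp_pos: [0.5055, 0.4176, 0.0392]
orientation: [-0.0, 1.0, -0.005, 0.0]
ft_force: [-0.0, 1.4, 1.3]
opening: 0.477
grasp_force: 20.0
```

Request:
send_rows(series="0 0 -0.03 0; 0 0 -0.06 0; 0 0 -0.08 0; 0 0 -0.09 0; 0 0 -0.09 0; 0 0 -0.09 0; 0 0 -0.08 0; 0 0 -0.05 0")

```text
time: 22.88
tcp_pos: [0.5055, 0.4171, 0.2723]
orientation: [-0.001, 1.0, -0.005, 0.002]
ft_force: [-0.1, -0.4, -0.1]
opening: 0.475
grasp_force: 20.0
```

Request:
send_rows(series="0 0 0 0; 0 0 0 0")

```text
time: 23.05
tcp_pos: [0.5057, 0.4173, 0.2682]
orientation: [-0.001, 1.0, -0.005, 0.001]
ft_force: [0.0, -0.1, -1.5]
opening: 0.474
grasp_force: 20.0
```

Run:
```python
from h import *
s=st(); x,y,z=s["tcp_pos"]
im=imaging.snapshot("scene"); cv2.imwrite("pics/salt.png",im[:,:,::-1]); im=im.astype(int)
old=cv2.imread("pics/scene0.png")[:,:,::-1].astype(int)
d=abs(im-old).sum(2)>60
for h in(.008,.015,.03,.05): # height over foot
    u,v=proj("scene",[[x,y,z-.0392+h]])[0]; r=int(round(v)); k=np.nonzero(d[r,int(u)-18:int(u)+19])[0]+int(u)-18
    print(h,u.round(1),r,k.tolist())
```

```text
23.05 [0.5057 0.4173 0.2682] yaw -0.0096 f [ 0.  -0.1 -1.5] op 41.7 gf 20.0
0.008 197.4 190 [190, 191, 192, 193, 194, 195]
0.015 197.3 188 [190, 191, 192, 193, 194, 195, 199, 200, 201]
0.03 197.1 184 [187, 188, 189, 190, 191, 192, 193, 194, 199, 200, 201]
0.05 196.9 178 [187, 188, 189, 190, 191, 192, 193, 200, 201, 202, 203, 204, 205]
```

Request:
send_rows(series="0 0.05 0 0; 0 0.09 0 0; 0 0.09 0 0; 0 0.09 0 0; -0.01 0.09 0 0; 0 0.09 0 0; 0 0.09 0 0; 0 0.09 0 0")

```text
time: 23.77
tcp_pos: [0.4976, 0.1434, 0.2634]
orientation: [0.001, 1.0, -0.005, -0.003]
ft_force: [0.8, -1.4, -0.7]
opening: 0.475
grasp_force: 20.0
```

Request:
send_rows(series="0 0.09 0 0; 0 0.09 0 0; 0 0.09 0 0; 0 0.09 0 0; 0 0.09 0 0; 0 0.09 0 0; 0 0.04 0 0; 0 0 0 0")

```text
time: 24.43
tcp_pos: [0.4955, -0.0899, 0.2632]
orientation: [-0.0, 1.0, -0.007, -0.003]
ft_force: [-0.3, 0.9, -1.1]
opening: 0.478
grasp_force: 20.0
```

Request:
send_rows(series="0 0 0 0; 0 0 0 0")

```text
time: 24.6
tcp_pos: [0.4962, -0.0859, 0.265]
orientation: [-0.001, 1.0, -0.004, -0.001]
ft_force: [-0.1, -0.3, -1.0]
opening: 0.478
grasp_force: 20.0
```

Request:
send_rows(series="0.001 0.0025 0.05 0; 0 0 0.08 0; 0 0 0.08 0; 0 0 0.08 0; 0 0 0.08 0; 0 0 0.08 0; 0 0 0.04 0; 0 0 0.013 0")

```text
time: 25.27
tcp_pos: [0.4946, -0.0854, 0.0609]
orientation: [-0.001, 1.0, -0.003, -0.004]
ft_force: [-0.9, -0.0, -0.7]
opening: 0.473
grasp_force: 20.0
```

Request:
send_rows(series="0 0 0 0; 0 0 0 0; 0 0 0.005 0; 0 0 0 0; 0 0 0 0")

```text
time: 25.68
tcp_pos: [0.4978, -0.0878, 0.065]
orientation: [0.0, 1.0, -0.005, 0.001]
ft_force: [0.3, -0.2, -1.1]
opening: 0.473
grasp_force: 20.0
```

Request:
send_rows(series="0 0 0.01 0; 0 0 0 0; 0 0 0 0; 0 0 0 0")

```text
time: 26.02
tcp_pos: [0.497, -0.0878, 0.0596]
orientation: [-0.0, 1.0, -0.005, -0.0]
ft_force: [0.6, 0.0, -1.3]
opening: 0.476
grasp_force: 20.0
```

Request:
send_rows(series="0 0 0.005 0; 0 0 0 0; 0 0 0 0; 0 0 0 0")

```text
time: 26.35
tcp_pos: [0.4977, -0.0878, 0.0592]
orientation: [0.0, 1.0, -0.005, 0.001]
ft_force: [-0.9, 0.6, 5.0]
opening: 0.477
grasp_force: 20.0
```

Contact. I'll release the salt, lift and move clear to the right.

Request:
send_rows(series="0 0 0 0; 0 0 0 0; 0 0 0 0; 0 0 0 0; 0 0 0 0; 0 0 0 0; 0 0 -0.04 0; 0 0 -0.08 0", fingers=-1)

```text
time: 27.02
tcp_pos: [0.4945, -0.0871, 0.1014]
orientation: [-0.001, 1.0, -0.005, -0.004]
ft_force: [0.0, 1.2, -0.4]
opening: 0.995
grasp_force: 0.0
```

Request:
send_rows(series="0 0 -0.1 0; 0 0 -0.1 0; 0 0 -0.1 0; 0 0 -0.08 0; 0 0.08 0 0; 0 0.1 0 0; 0 0.1 0 0; 0 0.1 0 0")

```text
time: 27.68
tcp_pos: [0.4956, -0.2412, 0.258]
orientation: [0.0, 1.0, -0.004, 0.0]
ft_force: [0.8, 0.6, 0.3]
opening: 0.998
grasp_force: 0.0
```

Request:
send_rows(series="0 0.1 0 0; 0 0.1 0 0; 0 0.1 0 0; 0 0.08 0 0; 0 0 0 0; 0 0 0 0; 0 0 0 0")

```text
time: 28.27
tcp_pos: [0.4942, -0.3913, 0.2573]
orientation: [-0.0, 1.0, -0.005, -0.0]
ft_force: [-0.1, 0.4, 0.2]
opening: 1.002
grasp_force: 0.0
```

Run:
```python
from h import *
st()
s=imaging.snapshot("scene"); cv2.imwrite("pics/end.png",s[:,:,::-1]); g=s.astype(int)
def col(x,y,z): u,v=proj("scene",[[x,y,z]])[0]; return u,int(round(v))
for nm,x,y,zs in(("salt",.497,-.087,(.03,.05,.07,.09,.105,.112)),("mill",.498,.051,(.03,.06,.1,.14,.16,.18))):
    for z in zs:
        u,v=col(x,y,z); r=g[v,int(u)-12:int(u)+13]; print(nm,z,round(u,1),v,r.sum(1).__floordiv__(10).tolist())
```

```text
28.27 [ 0.4942 -0.3913  0.2573] yaw -0.0094 f [-0.1  0.4  0.2] op 88.2 gf 0.0
salt 0.03 284.4 199 [29, 29, 24, 18, 18, 19, 21, 23, 22, 22, 23, 24, 25, 25, 25, 24, 21, 13, 8, 7, 7, 7, 7, 7, 7]
salt 0.05 284.7 195 [10, 11, 11, 10, 11, 15, 14, 18, 23, 25, 26, 27, 28, 28, 28, 28, 24, 14, 7, 8, 7, 6, 8, 7, 6]
salt 0.07 284.9 191 [10, 9, 10, 9, 10, 9, 10, 13, 23, 29, 31, 31, 31, 31, 30, 28, 20, 10, 7, 8, 8, 11, 21, 29, 33]
salt 0.09 285.1 187 [10, 10, 9, 9, 9, 9, 9, 16, 23, 27, 29, 31, 32, 32, 33, 49, 58, 58, 58, 58, 58, 58, 58, 58, 58]
salt 0.105 285.3 183 [58, 58, 50, 40, 36, 37, 47, 54, 45, 41, 46, 47, 48, 47, 39, 34, 36, 36, 36, 36, 36, 35, 36, 36, 36]
salt 0.112 285.4 182 [57, 50, 40, 36, 36, 47, 56, 58, 51, 42, 42, 44, 44, 41, 37, 35, 36, 36, 36, 36, 36, 35, 36, 36, 36]
mill 0.03 264.9 210 [21, 21, 21, 20, 21, 21, 21, 22, 22, 21, 23, 25, 24, 24, 24, 26, 27, 27, 30, 33, 24, 11, 11, 11, 10]
mill 0.06 265.1 203 [13, 13, 13, 12, 12, 15, 18, 21, 22, 24, 26, 26, 27, 28, 28, 28, 28, 27, 24, 20, 17, 18, 22, 25, 26]
mill 0.1 265.4 194 [41, 22, 12, 12, 13, 12, 12, 14, 18, 20, 20, 21, 22, 22, 22, 22, 23, 16, 11, 10, 9, 10, 9, 9, 10]
mill 0.14 265.7 185 [57, 57, 57, 57, 57, 57, 46, 27, 21, 20, 22, 22, 22, 23, 23, 22, 23, 26, 31, 45, 52, 41, 36, 47, 43]
mill 0.16 265.9 181 [58, 57, 57, 57, 57, 58, 43, 23, 25, 26, 28, 31, 32, 32, 31, 31, 30, 28, 35, 51, 58, 48, 36, 36, 36]
mill 0.18 266.1 176 [57, 58, 58, 58, 58, 58, 56, 54, 47, 35, 27, 29, 34, 37, 36, 36, 36, 36, 36, 37, 37, 36, 36, 36, 36]
```

```bash
python3 -c "
from cell import ctrl
print(ctrl.sign_off())"
```

```text
the job is handed in; nothing more can be done
None
```

The job is handed in after about 28 s of robot time: both coasters lie lengthwise in the two halves of the tray, with the pepper mill upright on the left one and the salt shaker upright on the right. A last camera check found mill and shaker standing and centred to within a few mm; the judge's verdict was not shown.

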